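# Fit a filter cartridge under its bayonet collar and hold it home

## Task

Refit the filter of the glaze spray line: stand the clean yellow cartridge in the middle of the little red sprung seat on the filter housing and let go of it, then set the knurled blue collar over it and turn the collar until its hidden keyways drop over the pins. Push the collar fully home against the spring, down onto the housing's flange, and finish while still holding it pushed down: do not let go. Leave the brown used cartridge and everything else on the bench where it stands.

Things in the scene. Friction and masses are not known exactly. Their poses are not given: they have to be found in the camera images.
- cartridge: The clean filter cartridge: a solid yellow (white end bands) upright cylinder, 22 mm diameter, 20 mm tall, about 30 g, loose on the bench. Origin at the centre of its underside, z up.
- used_cartridge: The used filter cartridge: same size (22 mm diameter, 20 mm tall) but brown. Stays where it is. Origin at the centre of its underside.
- collar: The knurled collar: a blue blind cap, 60 mm outer diameter, 64 mm tall, about 160 g, standing mouth down. Origin at the centre of its lower rim, z up. Top 20 mm solid; below it a bore 44 mm deep, 30 mm diameter, with four equal keyways 90 degrees apart (10 mm wide, out to 46 mm diameter, the bore's full depth), hidden inside along the collar's own x and y axes.
- housing: The filter housing fixed to the bench: a round aluminium body 90 mm across, 40 mm tall, with a brass pipe stub along its +x and -x sides (to 60 mm from the axis, 18 mm up). Origin at the centre of its underside, z up. On it stands a steel spigot, 28 mm diameter and 18 mm tall, with four brass pins.
- flange (a point): Centre of the housing's flat flange top (80 mm diameter), 40 mm above the bench. The collar is home when its lower rim lies on the flange. Resting on the pins its rim is 10 mm higher; once the keyways match it falls 4 mm freely, then its roof meets the cartridge and the last 6 mm press the sprung seat down.
- pins (a point): On the housing's axis, level with the tops of the four pins, 10 mm above the flange. The pins are 90 degrees apart, 5 mm wide, out to 38 mm diameter; their angle is not given and not tied to the housing's yaw: find it by turning the collar either way (never over 90 degrees) while pressing lightly; keyways pass within about 0.13 rad of a match.
- seat_top (a point): Centre of the top of the red sprung seat, a 26 mm disc 30 mm above the flange when free, on the housing's axis.
- seat (a joint): How far the sprung seat is pressed down, m: 0 free, 0.006 when the collar is home on the cartridge, 0.008 at its stop. Spring: 1.5 N preload plus 1 N per mm, so about 7.5 N at home.
- bowl: Bystander: blue glazed bowl, 90 mm across, 50 mm tall. Origin under its centre.
- cup: Bystander: terracotta cup, 68 mm across, 75 mm tall. Origin under its centre.
- glaze_jar: Bystander: glaze jar with a green lid, 70 mm across, 100 mm tall. Origin under its centre.
- brush: Bystander: glaze brush 200 mm long lying on the bench along its own x. Origin under its middle.
Mind the look-alikes: they are no part of the job. What is shaped like the housing but orange is not meant.

How it is judged:
By the outcome, as a careful person would: the job done as asked, in the order asked, and still so for the second after the job is handed in, while the arm keeps its last pose, push and grip.
It also fails if it takes over 54 s, if anything falls off the work surface, if the arm or the gripper's body presses on something with over 40 N, if the wrist force passes 120 N, or if a joint passes its speed limit or range.

## Robot

A 6-joint arm with a two-finger parallel gripper is mounted at the origin on the work surface. World frame = base frame: x ahead of the robot, y to its left, z up, the work surface at z = 0. Lengths are in mm, angles in degrees, forces in N, time in s.
With the tool pointing down it reaches from about 300 to 850 mm from the base axis. Payload 4.2 kg.
Tool frame: the origin (TCP) lies midway between the tips of the shut fingers; the grasp point (between the pads) lies 19 mm behind it (env.grip_point_offset is the distance from the TCP to the grasp point, in mm); z points along the fingers, x is the direction in which the jaws open and shut, and the axes are right-handed (so a half turn about z gives the same grasp; the last joint's range is limited). The gripper opens to 91 mm and grips with 3 to 60 N. Pads are 32 mm wide; open, the fingers measure 118 mm over their backs; the gripper's body (76 mm by 178 mm) begins 60 mm behind the grasp point.
Start: joints at [-72.25, 18.312, 89.639, -0, 72.044, -1.146], TCP at [186.219, -544.027, 213.976] pointing down, gripper open.
Joint ranges: [-177.97, 177.97], [-48.28, 115.42], [12.27, 149.76], [-77.06, 257.06], [2.81, 150.46], [-146.56, 146.56]. Speed limits (degrees/s): [147.25, 147.25, 180, 180, 180, 180].

## Interface

Orientations are given as [roll, pitch, yaw] about the fixed x, y, z axes, in that order (R = Rz(yaw) Ry(pitch) Rx(roll)).
In Python, from workcell import env gives the robot as it stands.
- The arm moves only by the shell command python3 -m pendant 'ROWS' [FORCE]. ROWS is JSON, a list of rows, each an object with "xyz": the shift along the tool's x, y, z in m, a list of three; "roll": the turn about the tool's z in degrees; "jaw": the closure, from 0 (fully open) to 1 (shut). A call has exactly 8 rows; each row is the pose to reach, as a shift and turn from the pose commanded when the call began, along the tool's axes at that moment; what a row does not reach only later rows make up. A row lasts 1/8 s, in which the tool goes at most 62.5 mm and 10.7 degrees, less where a joint would pass 70% of its speed; a pose out of reach is approached as far as the arm can. A call with a gripper value outside its range is refused whole. The fingers move at their own pace and stop on an object; FORCE is the grip in N (left out, the last holds). Time passes only in rows, so rows that repeat a pose let the fingers close, or fill a call up. It gives the time, the measured TCP pose, the force and the opening at its end, in the units of the state.
- env.state(): the state, without advancing time (a new reading comes with each control period).
- env.grab_frame(name): name is "scene" or "top"; returns (picture, depth): 384x512x3 uint8, blue, green, red; 384x512 float32, mm along the optical axis (not along the pixel's ray), 0 where there is no reading.
- env.camera_params(name): a dict with "camera_matrix" (3x3 intrinsics, pixels), "D" ([k1, k2, p1, p2, k3] as OpenCV has them; the pictures are not rectified), "cam_to_world" (4x4, takes a point from camera to world coordinates). Camera axes: x right, y up, looking along -z (the intrinsics and any distortion apply to the point x, -y, -z); pixel columns grow to the right and rows downward; lengths in mm; the calibration is good to about 2 mm. A picture is of the moment at which its call begins. camera_params takes no time and is no camera call.
- env.job_done(): hands the job in, once; it reports no verdict.
The state is a dict: "time_s": time; "qpos": joint angles; "qvel": joint speeds; "effort": joint torques, N m; "ee_pos": TCP position; "ee_rot": TCP orientation; "force": force on the tool from outside, world axes, zero at the start; "torque": the same for the moment, N m; "gripper_width": finger opening in mm.
Only numpy, scipy, OpenCV 4.12 (cv2) and the standard library are available. Lean on these libraries where they do the work, as an engineer would, in place of code of your own. Each camera call takes 0.05 s, during which the arm holds its last target. There are 200 camera calls.

## Working session

There is one attempt and no reset: what is moved stays moved. The work goes in short steps, Python scripts to look and compute and a shell command to move; the robot and the scene stay as the last step left them, time stands still between calls to the robot, and variables do not carry over. Pictures are saved under pics/ and viewed, about 8 in all and at most 12, crops included, and the job is handed in when it is done.

```bash
ls; mkdir -p pics; python3 - <<'E'
from workcell import env
import cv2,numpy as np
s=env.state();print(s)
print(env.grip_point_offset)
for n in("scene","top"):
    p,d=env.grab_frame(n);cv2.imwrite(f"pics/{n}0.png",p);np.save(f"pics/{n}0.npy",d)
    c=env.camera_params(n);print(n,c)
E
```

```text
pics
{'time_s': 0.0, 'qpos': array([-7.22494728e+01,  1.83504293e+01,  8.97073346e+01, -7.22615020e-04,
        7.20420172e+01, -1.14402889e+00]), 'qvel': array([ 0.12237048,  0.08276989,  0.00214726, -0.09525633, -0.07104392,
        0.05549552]), 'effort': array([-8.37365660e-04, -4.12459803e+01, -2.31971365e+01,  7.26557407e-02,
        4.57810645e-02, -1.49734869e-04]), 'ee_pos': array([ 186.061584  , -543.5303948 ,  213.12612376]), 'ee_rot': array([-1.79998695e+02,  9.97750194e-02, -7.11052193e+01]), 'force': array([-0.99191221, -0.59474004,  0.16155767]), 'torque': array([-0.02258566,  0.05724447,  0.00704916]), 'gripper_width': 91.44338454823652}
18.8
scene {'camera_matrix': array([[479.21737647,   0.        , 258.89681707],
       [  0.        , 479.21737647, 190.06390649],
       [  0.        ,   0.        ,   1.        ]]), 'D': array([-0.12583544,  0.        ,  0.        ,  0.        ,  0.        ]), 'cam_to_world': array([[ 2.70352639e-01, -8.17319232e-01,  5.08820915e-01,
         1.26234807e+03],
       [ 9.62760145e-01,  2.28668595e-01, -1.44234450e-01,
        -2.08305716e+02],
       [ 1.53422598e-03,  5.28866662e-01,  8.48703541e-01,
         1.24987483e+03],
       [ 0.00000000e+00,  0.00000000e+00,  0.00000000e+00,
         1.00000000e+00]])}
top {'camera_matrix': array([[419.68303002,   0.        , 254.98856225],
       [  0.        , 419.68303002, 186.92527287],
       [  0.        ,   0.        ,   1.        ]]), 'D': array([-0.06266375,  0.        ,  0.        ,  0.        ,  0.        ]), 'cam_to_world': array([[ 1.76646476e-02,  9.80440937e-01, -1.96019206e-01,
         2.45534780e+02],
       [-9.99696335e-01,  2.06882081e-02,  1.33878855e-02,
        -5.97643541e+00],
       [ 1.71813172e-02,  1.95723190e-01,  9.80508661e-01,
         1.48620679e+03],
       [ 0.00000000e+00,  0.00000000e+00,  0.00000000e+00,
         1.00000000e+00]])}
```

View pics/scene0.png

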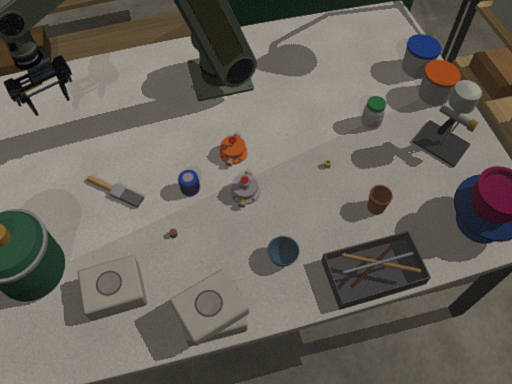

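View pics/top0.png

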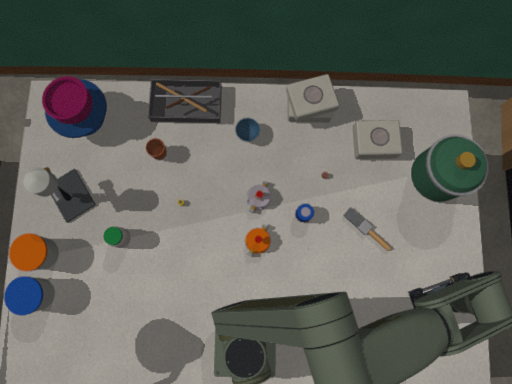

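Scene / top pixels:
- Clean cartridge: yellow at scene (327,163) / top (182,203). Its look-alike is the brown used one at (173,233) / (325,175).
- Housing: aluminium at (245,187) / (259,196). Its look-alike is the orange one at (234,149) / (258,240).
- Collar: blue at (189,182) / (305,213). Look-alikes are the blue bowl (283,250) / (248,129) and the blue-lidded jar (423,48) / (24,296).

I choose the yellow cartridge, the aluminium housing and the small blue cap, and check them in one close crop.

```bash
cat > h.py <<'E'
from workcell import env
import cv2,numpy as np
def ray(n,px):
    c=env.camera_params(n);K,D,T=c["camera_matrix"],c["D"],c["cam_to_world"]
    u=cv2.undistortPoints(np.array([[px]],float),K,D)[0,0]
    return T[:3,3],T[:3,:3]@np.array([u[0],-u[1],-1.])
def onz(n,px,z):
    o,d=ray(n,px);return o+d*(z-o[2])/d[2]
def tri(a,b):
    (o1,d1),(o2,d2)=ray("scene",a),ray("top",b)
    s=np.linalg.lstsq(np.c_[d1,-d2],o2-o1,rcond=None)[0]
    p,q=o1+d1*s[0],o2+d2*s[1];return (p+q)/2,np.linalg.norm(p-q)
def blobs(p,lo,hi,near,r=22):
    hsv=cv2.cvtColor(p,cv2.COLOR_BGR2HSV);m=cv2.inRange(hsv,np.array(lo),np.array(hi))
    w=np.zeros_like(m);cv2.circle(w,near,r,255,-1);m&=w
    n,l,st,c=cv2.connectedComponentsWithStats(m)
    return [(st[i,4],st[i,:4].tolist(),c[i].round(2)) for i in range(1,n) if st[i,4]>4]
E
python3 - <<'E'
from h import *
S=cv2.imread("pics/scene0.png");T=cv2.imread("pics/top0.png")
def crop(p,c,r=22): return cv2.resize(p[c[1]-r:c[1]+r,c[0]-r:c[0]+r],(264,264),interpolation=cv2.INTER_NEAREST)
cs=[(327,163),(245,187),(189,182)];ct=[(182,203),(259,196),(305,213)]
cv2.imwrite("pics/crop0.png",np.vstack([np.hstack([crop(S,c) for c in cs]),np.hstack([crop(T,c) for c in ct])]))
for nm,lo,hi,i in(("cart",(18,90,60),(35,255,255),0),("seat",(0,150,80),(6,255,255),1),("seat2",(172,150,80),(180,255,255),1),("collar",(105,100,40),(125,255,255),2)):
    for n,p,c in(("scene",S,cs[i]),("top",T,ct[i])):
        print(nm,n,blobs(p,lo,hi,c))
E
```

```text
cart scene [(np.int32(39), [325, 159, 7, 9], array([327.51, 163.13]))]
cart top [(np.int32(31), [178, 199, 6, 7], array([180.58, 202.13]))]
seat scene [(np.int32(37), [241, 177, 8, 6], array([244.11, 179.51]))]
seat top [(np.int32(34), [256, 191, 7, 7], array([259.12, 193.85]))]
seat2 scene []
seat2 top []
collar scene [(np.int32(203), [179, 170, 20, 20], array([188.81, 179.8 ])), (np.int32(8), [192, 191, 6, 4], array([194.62, 192.12]))]
collar top [(np.int32(168), [296, 204, 18, 18], array([304.11, 212.75]))]
```

View pics/crop0.png

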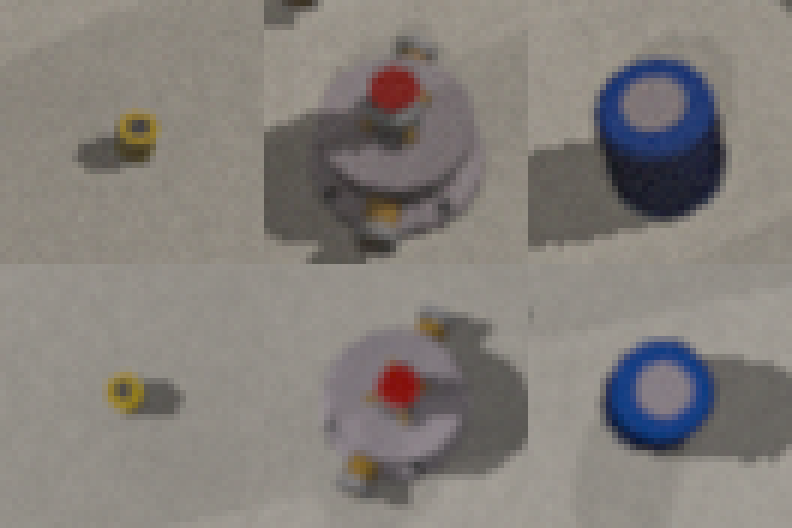

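The crop shows the yellow cartridge with white end bands, the aluminium housing with its red seat and brass stubs, and the blue cap with a grey disc on top. All three match the descriptions. Next I compute positions.

```bash
python3 - <<'E'
from h import *
S=cv2.imread("pics/scene0.png");T=cv2.imread("pics/top0.png")
Z={"scene":np.load("pics/scene0.npy"),"top":np.load("pics/top0.npy")}
def rep(nm,a,b,z):
    p,e=tri(a,b);print(nm,"tri",p.round(1),"gap",e.round(1),"S@z",onz("scene",a,z)[:2].round(1),"T@z",onz("top",b,z)[:2].round(1))
rep("cart",(328.0,161.5),(180.8,202.1),20)
rep("seat",(244.11,179.51),(259.12,193.85),70)
# collar top face: grey disc centroid
def grey(p,box):
    x,y,w,h=box;g=np.zeros(p.shape[:2],np.uint8);hsv=cv2.cvtColor(p,cv2.COLOR_BGR2HSV)
    m=(hsv[...,1]<70).astype(np.uint8);g[y+3:y+h-3,x+3:x+w-3]=m[y+3:y+h-3,x+3:x+w-3]
    n,l,st,c=cv2.connectedComponentsWithStats(g);i=1+np.argmax(st[1:,4]);return st[i,4],c[i]
a=grey(S,(179,168,20,20));b=grey(T,(296,203,18,18));print(a,b)
rep("collar",a[1],b[1],64)
# depth-cloud fits
for n,near,zlo,zhi in(("top",(305,212),58,70),("scene",(188,177),58,70),("top",(259,194),66,75),("scene",(244,179),66,75),("top",(181,202),16,25),("scene",(328,161),16,25)):
    d=Z[n];c=env.camera_params(n);pts=[]
    for v in range(near[1]-16,near[1]+17):
        for u in range(near[0]-16,near[0]+17):
            if d[v,u]>0:
                o,r=ray(n,(u,v));q=o+r*d[v,u]
                if zlo<q[2]<zhi:pts.append(q)
    pts=np.array(pts);print(n,near,len(pts), pts.mean(0).round(1) if len(pts) else "", ((pts.max(0)+pts.min(0))/2).round(1) if len(pts) else "",np.ptp(pts,0).round(1) if len(pts) else "")
E
```

```text
cart tri [479.5 237.9  17.2] gap 4.5 S@z [481.6 239.1] T@z [478.4 235.2]
seat tri [505.5 -39.6  66.2] gap 0.8 S@z [508.  -39.8] T@z [504.7 -39.9]
(np.int32(79), array([187.4556962 , 176.91139241])) (np.int32(66), array([305.07575758, 211.46969697]))
collar tri [ 448.1 -198.9   61.5] gap 0.0 S@z [ 449.8 -198.9] T@z [ 447.7 -198.6]
top (305, 212) 230 [ 448.9 -197.1   63.4] [ 448.3 -197.2   63.9] [58.9 59.2 11.8]
scene (188, 177) 269 [ 453.7 -198.2   63.4] [ 452.5 -197.7   63.9] [59.8 59.8 11.6]Traceback (most recent call last):
  File "<stdin>", line 21, in <module>
  File "h.py", line 4, in ray
    c=env.camera_params(n);K,D,T=c["camera_matrix"],c["D"],c["cam_to_world"]
ValueError: time passes only in moves, steps and waits
```

```bash
cat >> h.py <<'E'
def go(x,y,z,yaw=None):
    "tool-frame shift (m) and roll (deg) from the measured pose to a target"
    from scipy.spatial.transform import Rotation as R
    s=env.state();p=s["ee_pos"];r=s["ee_rot"]
    M=R.from_euler("xyz",r,degrees=True).as_matrix()
    t=M.T@(np.array([x,y,z])-p)/1000
    print("t",round(s["time_s"],2),"pos",p.round(1),"rot",np.round(r,1),"q",s["qpos"].round(0),"F",s["force"].round(1),"w",round(s["gripper_width"],1))
    print("shift",t.round(4),"roll",None if yaw is None else round(-((yaw-r[2]+180)%360-180),1))
E
python3 -m pendant '[{"xyz":[-0.04,-0.033,0],"roll":-6,"jaw":0},{"xyz":[-0.08,-0.066,0],"roll":-12,"jaw":0},{"xyz":[-0.12,-0.1,0],"roll":-18,"jaw":0},{"xyz":[-0.16,-0.133,0],"roll":-24,"jaw":0},{"xyz":[-0.2,-0.166,0],"roll":-30,"jaw":0},{"xyz":[-0.24,-0.199,0],"roll":-36,"jaw":0},{"xyz":[-0.28,-0.232,0],"roll":-42,"jaw":0},{"xyz":[-0.32,-0.265,0],"roll":-48,"jaw":0}]' 15
python3 -c "
from h import *
go(480,237,120,20)"
```

```text
time_s: 1.1
ee_pos: [333.4, -153.8, 213.8]
ee_rot: [-180.0, -0.0, -22.9]
force: [1.4, -0.1, -1.1]
gripper_width: 91.6
t 1.1 pos [ 333.4 -153.8  213.8] rot [-180.    -0.   -22.9] q [-27.  -1. 113.   0.  68.  -4.] F [ 1.4 -0.1 -1.1] w 91.6
shift [-0.0173 -0.417   0.0939] roll -42.9
```

```bash
python3 -m pendant '[{"xyz":[-0.002,-0.055,0.005],"roll":-6,"jaw":0},{"xyz":[-0.004,-0.11,0.01],"roll":-12,"jaw":0},{"xyz":[-0.006,-0.165,0.02],"roll":-18,"jaw":0},{"xyz":[-0.009,-0.22,0.035],"roll":-24,"jaw":0},{"xyz":[-0.011,-0.275,0.05],"roll":-30,"jaw":0},{"xyz":[-0.013,-0.33,0.065],"roll":-36,"jaw":0},{"xyz":[-0.015,-0.38,0.08],"roll":-40,"jaw":0},{"xyz":[-0.0173,-0.417,0.094],"roll":-42.9,"jaw":0}]'
python3 - <<'E'
from h import *
for n,c in(("scene",(327,155)),("top",(182,205))):
    p,d=env.grab_frame(n);cv2.imwrite(f"pics/{n}1.png",p)
    print(n,blobs(p,(18,90,60),(35,255,255),c))
A=cv2.imread("pics/scene1.png")[105:205,267:387];B=cv2.imread("pics/top1.png")[150:250,120:240]
cv2.imwrite("pics/c1.png",cv2.resize(np.hstack([A,B]),None,fx=3.3,fy=3.3,interpolation=cv2.INTER_CUBIC))
go(480,237,4.5,20)
E
```

```text
time_s: 2.1
ee_pos: [481.3, 236.9, 118.9]
ee_rot: [180.0, 0.0, 20.0]
force: [0.8, 0.1, 0.8]
gripper_width: 91.3
scene [(np.int32(40), [325, 159, 7, 9], array([327.48, 163.18]))]
top []
t 2.2 pos [481.1 237.6 117.9] rot [-1.8e+02  1.0e-01  2.0e+01] q [ 25.  20. 103.   0.  58.   5.] F [-0.4 -0.3  0.2] w 91.3
shift [-0.001   0.0002  0.1134] roll 0.0
```

View pics/c1.png

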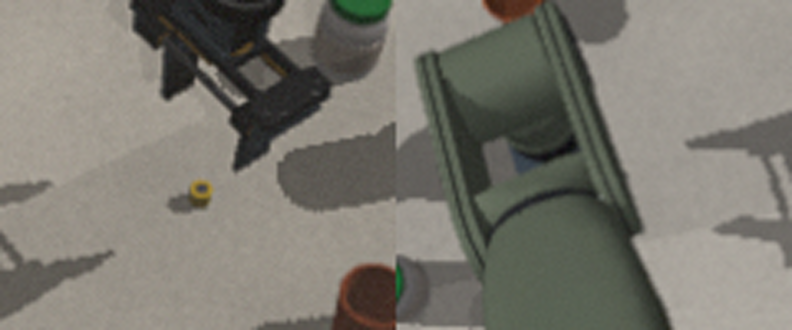

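```bash
python3 -m pendant '[{"xyz":[-0.001,0,0.03],"roll":0,"jaw":0},{"xyz":[-0.001,0,0.06],"roll":0,"jaw":0},{"xyz":[-0.001,0,0.09],"roll":0,"jaw":0.2},{"xyz":[-0.001,0,0.113],"roll":0,"jaw":0.4},{"xyz":[-0.001,0,0.113],"roll":0,"jaw":0.6},{"xyz":[-0.001,0,0.113],"roll":0,"jaw":0.7},{"xyz":[-0.001,0,0.113],"roll":0,"jaw":1},{"xyz":[-0.001,0,0.113],"roll":0,"jaw":1}]' 8
```

```text
time_s: 3.2
ee_pos: [480.6, 234.7, 7.8]
ee_rot: [-180.0, -0.1, 19.8]
force: [1.2, -0.2, 0.5]
gripper_width: 34.1
```

```bash
python3 -m pendant '[{"xyz":[0,0,0],"roll":0,"jaw":1},{"xyz":[0,0,0],"roll":0,"jaw":1},{"xyz":[0,0,0],"roll":0,"jaw":0.6},{"xyz":[0,0,0],"roll":0,"jaw":0.6},{"xyz":[0,0,0],"roll":0,"jaw":0.5},{"xyz":[0,0,0],"roll":10,"jaw":0.5},{"xyz":[0,0,0],"roll":20,"jaw":0.5},{"xyz":[0,0,0],"roll":30,"jaw":0.5}]' 8
python3 - <<'E'
from h import *
p,d=env.grab_frame("scene");cv2.imwrite("pics/s2.png",p);print(blobs(p,(18,90,60),(35,255,255),(327,160)))
go(480,237,4.5)
E
```

```text
time_s: 4.2
ee_pos: [480.0, 234.5, 6.8]
ee_rot: [180.0, 0.0, -10.5]
force: [-1.1, 0.0, 0.3]
gripper_width: 45.6
[(np.int32(5), [330, 145, 5, 1], array([332., 145.]))]
t 4.25 pos [480.1 234.6   6.9] rot [180.   -0.  -10.7] q [ 25.  27. 110.  -0.  43.  36.] F [-0.   1.4 -0.6] w 45.9
shift [-0.0006 -0.0024  0.0024] roll None
```

```bash
python3 -m pendant '[{"xyz":[0,-0.001,0.001],"roll":10,"jaw":0.5},{"xyz":[0,-0.002,0.001],"roll":20,"jaw":0.5},{"xyz":[0,-0.002,0.001],"roll":30,"jaw":0.5},{"xyz":[0,-0.002,0.001],"roll":40,"jaw":0.5},{"xyz":[0,-0.002,0.001],"roll":50,"jaw":0.5},{"xyz":[0,-0.002,0.001],"roll":60,"jaw":0.6},{"xyz":[0,-0.002,0.001],"roll":60,"jaw":1},{"xyz":[0,-0.002,0.001],"roll":60,"jaw":1}]' 8
python3 -m pendant '[{"xyz":[0,0,0],"roll":0,"jaw":1},{"xyz":[0,0,0],"roll":0,"jaw":1},{"xyz":[0,0,0],"roll":0,"jaw":1},{"xyz":[0,0,0],"roll":0,"jaw":1},{"xyz":[0,0,-0.02],"roll":0,"jaw":1},{"xyz":[0,0,-0.05],"roll":0,"jaw":1},{"xyz":[0,0,-0.09],"roll":0,"jaw":1},{"xyz":[0,0,-0.13],"roll":0,"jaw":1}]' 12
python3 - <<'E'
from h import *
p,d=env.grab_frame("scene");cv2.imwrite("pics/s3.png",p);print(blobs(p,(18,90,60),(35,255,255),(327,150),40))
go(506.3,-39.8,135,0)
q=p[80:200,260:400];cv2.imwrite("pics/c3.png",cv2.resize(q,None,fx=4,fy=4,interpolation=cv2.INTER_CUBIC))
E
```

```text
time_s: 5.25
ee_pos: [480.4, 236.5, 5.9]
ee_rot: [180.0, -0.0, -70.0]
force: [0.4, 0.1, 0.5]
gripper_width: 21.9
time_s: 6.25
ee_pos: [480.2, 236.4, 137.0]
ee_rot: [180.0, -0.0, -70.2]
force: [0.6, -0.1, -0.9]
gripper_width: 21.5
[(np.int32(7), [331, 112, 4, 4], array([332.  , 113.71])), (np.int32(10), [333, 135, 3, 7], array([334.2, 137.4]))]
t 6.3 pos [483.3 237.9 142.5] rot [-179.4    0.   -70.2] q [ 25.  18. 101.  -0.  60.  95.] F [1.7 0.3 3. ] w 21.6
shift [0.269  0.0725 0.0066] roll -70.2
```

View pics/c3.png

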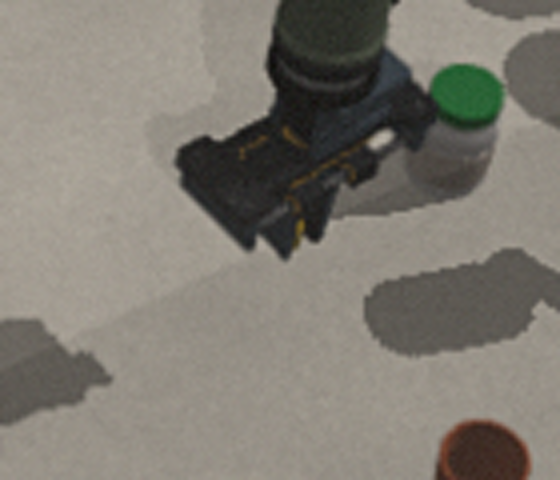

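```bash
python3 -m pendant '[{"xyz":[0.025,0.007,0],"roll":-8,"jaw":1},{"xyz":[0.065,0.0175,0],"roll":-18,"jaw":1},{"xyz":[0.11,0.03,0],"roll":-28,"jaw":1},{"xyz":[0.155,0.042,0],"roll":-38,"jaw":1},{"xyz":[0.2,0.054,0],"roll":-48,"jaw":1},{"xyz":[0.235,0.0635,0],"roll":-58,"jaw":1},{"xyz":[0.257,0.07,0],"roll":-66,"jaw":1},{"xyz":[0.268,0.073,0],"roll":-70.2,"jaw":1}]' 12
python3 -m pendant '[{"xyz":[0,0,0],"roll":0,"jaw":1},{"xyz":[0,0,0],"roll":0,"jaw":1},{"xyz":[0,0,0.015],"roll":0,"jaw":1},{"xyz":[0,0,0.03],"roll":0,"jaw":1},{"xyz":[0,0,0.035],"roll":0,"jaw":1},{"xyz":[0,0,0.035],"roll":0,"jaw":1},{"xyz":[0,0,0.035],"roll":0,"jaw":1},{"xyz":[0,0,0.035],"roll":0,"jaw":1}]' 12
python3 - <<'E'
from h import *
go(506.5,-40.2,76,0)
o=[]
for n,c in(("scene",(245,177)),("top",(259,194))):
    p,d=env.grab_frame(n);cv2.imwrite(f"pics/{n}4.png",p)
    print(n,"red",blobs(p,(0,150,80),(6,255,255),c),"yel",blobs(p,(18,90,60),(35,255,255),c))
    o.append(cv2.resize(p[c[1]-30:c[1]+30,c[0]-30:c[0]+30],(390,390),interpolation=cv2.INTER_CUBIC))
cv2.imwrite("pics/c4.png",np.hstack(o))
E
```

```text
time_s: 7.3
ee_pos: [502.4, -41.7, 135.8]
ee_rot: [180.0, -0.0, 0.1]
force: [0.5, 0.9, -0.3]
gripper_width: 21.5
time_s: 8.3
ee_pos: [502.9, -40.4, 101.3]
ee_rot: [180.0, -0.1, -0.0]
force: [-0.2, 0.0, 0.6]
gripper_width: 21.3
t 8.3 pos [502.9 -40.4 101.3] rot [ 1.8e+02 -1.0e-01 -0.0e+00] q [ -6.  18. 108.  -0.  54.  -6.] F [-0.2  0.   0.6] w 21.3
shift [ 0.0036 -0.0002  0.0253] roll -0.0
scene red [(np.int32(6), [243, 181, 4, 2], array([244.83, 181.67]))] yel []
top red [] yel []
```

View pics/c4.png

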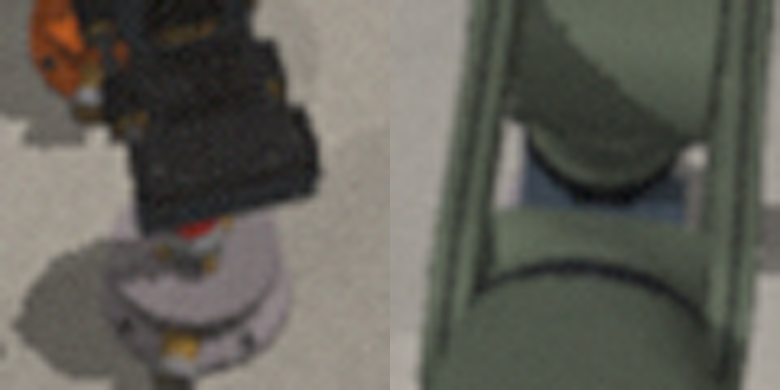

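```bash
python3 -m pendant '[{"xyz":[0.0036,0,0],"roll":0,"jaw":1},{"xyz":[0.0036,0,0.01],"roll":0,"jaw":1},{"xyz":[0.0036,0,0.018],"roll":0,"jaw":1},{"xyz":[0.0036,0,0.023],"roll":0,"jaw":1},{"xyz":[0.0036,0,0.0245],"roll":0,"jaw":1},{"xyz":[0.0036,0,0.0255],"roll":0,"jaw":1},{"xyz":[0.0036,0,0.0255],"roll":0,"jaw":1},{"xyz":[0.0036,0,0.0255],"roll":0,"jaw":1}]' 12
python3 - <<'E'
from h import *
go(506.5,-40.2,75.5,0)
for i in range(4):
    env.grab_frame("scene"); s=env.state(); print(s["ee_pos"].round(1),s["force"].round(1))
E
```

```text
time_s: 9.4
ee_pos: [506.2, -40.4, 75.7]
ee_rot: [180.0, -0.0, -0.0]
force: [-0.4, 1.1, 1.3]
gripper_width: 21.6
t 9.4 pos [506.2 -40.4  75.7] rot [180.  -0.  -0.] q [ -6.  20. 110.  -0.  50.  -6.] F [-0.4  1.1  1.3] w 21.6
shift [ 0.0003 -0.0002  0.0002] roll -0.0
[506.2 -40.4  75.7] [-0.8  0.9  0.5]
[506.2 -40.4  75.6] [-0.3  0.4  1.3]
[506.2 -40.4  75.6] [ 0.  -0.1  1.2]
[506.2 -40.4  75.6] [0.1 0.2 1.2]
```

```bash
python3 -m pendant '[{"xyz":[0,0,0.0003],"roll":0,"jaw":0.74},{"xyz":[0,0,0],"roll":0,"jaw":0.7},{"xyz":[0,0,0],"roll":0,"jaw":0.6},{"xyz":[0,0,0],"roll":0,"jaw":0.5},{"xyz":[0,0,0],"roll":0,"jaw":0.4},{"xyz":[0,0,-0.02],"roll":0,"jaw":0.3},{"xyz":[0,0,-0.05],"roll":0,"jaw":0.2},{"xyz":[0,0,-0.09],"roll":0,"jaw":0}]' 12
python3 - <<'E'
from h import *
go(449.5,-198,150,-25)
E
```

```text
time_s: 10.6
ee_pos: [505.4, -40.3, 165.6]
ee_rot: [-180.0, 0.1, -0.0]
force: [1.3, 0.8, 0.3]
gripper_width: 80.2
t 10.6 pos [505.4 -40.3 165.6] rot [-1.8e+02  1.0e-01 -0.0e+00] q [ -6.  14. 103.  -0.  63.  -6.] F [1.3 0.8 0.3] w 80.2
shift [-0.0558  0.1577  0.0157] roll 25.0
```

```bash
python3 -m pendant '[{"xyz":[-0.014,0.03,0],"roll":5,"jaw":0},{"xyz":[-0.028,0.07,0],"roll":10,"jaw":0},{"xyz":[-0.042,0.11,0],"roll":15,"jaw":0},{"xyz":[-0.05,0.14,0.005],"roll":20,"jaw":0},{"xyz":[-0.056,0.158,0.01],"roll":25,"jaw":0},{"xyz":[-0.056,0.158,0.015],"roll":25,"jaw":0},{"xyz":[-0.056,0.158,0.015],"roll":25,"jaw":0},{"xyz":[-0.056,0.158,0.015],"roll":25,"jaw":0}]' 30
python3 - <<'E'
from h import *
go(449.5,-198,36,-25)
o=[]
for n,c in(("scene",(245,177)),("top",(259,194))):
    p,d=env.grab_frame(n);cv2.imwrite(f"pics/{n}5.png",p)
    print(n,"red",blobs(p,(0,150,80),(6,255,255),c),"yel",blobs(p,(18,90,60),(35,255,255),c))
    o.append(cv2.resize(p[c[1]-20:c[1]+20,c[0]-20:c[0]+20],(400,400),interpolation=cv2.INTER_CUBIC))
cv2.imwrite("pics/c5.png",np.hstack(o))
E
```

```text
time_s: 11.6
ee_pos: [450.4, -197.6, 150.6]
ee_rot: [-180.0, -0.0, -24.9]
force: [-1.1, -0.3, 0.4]
gripper_width: 91.0
t 11.6 pos [ 450.4 -197.6  150.6] rot [-180.    -0.   -24.9] q [-25.  14. 106.   0.  60.  -0.] F [-1.1 -0.3  0.4] w 91.0
shift [-0.0007  0.0007  0.1146] roll 0.1
scene red [] yel [(np.int32(47), [240, 173, 7, 9], array([243.28, 176.81]))]
top red [] yel [(np.int32(6), [263, 184, 4, 2], array([264.83, 184.33])), (np.int32(36), [257, 190, 7, 7], array([260.14, 193.11])), (np.int32(14), [251, 206, 5, 4], array([253. , 207.5]))]
```

View pics/c5.png

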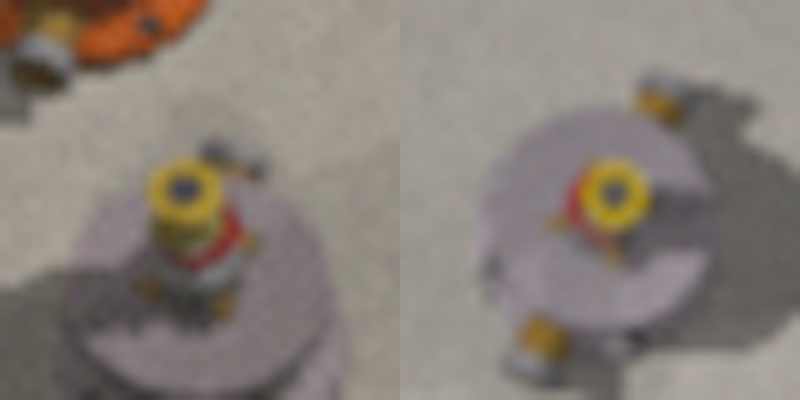

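```bash
python3 - <<'E'
from h import *
# subpixel: saturation-weighted centroids of warm blobs on top face via 10x upsampled crops
def up(f,c,r=20):
    p=cv2.imread(f);return cv2.resize(p[c[1]-r:c[1]+r,c[0]-r:c[0]+r],None,fx=10,fy=10,interpolation=cv2.INTER_CUBIC)
def ell(f,c,lo,hi,r=20,pick=None):
    q=cv2.cvtColor(up(f,c,r),cv2.COLOR_BGR2HSV);m=cv2.inRange(q,lo,hi)
    cs,_=cv2.findContours(m,cv2.RETR_EXTERNAL,cv2.CHAIN_APPROX_NONE);k=max(cs,key=cv2.contourArea)
    e=cv2.fitEllipse(cv2.convexHull(k));return np.array(e[0])/10+np.array(c)-r-.45,np.array(e[1])/10
R=((0,130,60),(7,255,255));Y=((18,90,60),(35,255,255))
for n,c in(("scene",(245,177)),("top",(259,194))):
    a,sa=ell(f"pics/{n}0.png",c,*R);b,sb=ell(f"pics/{n}5.png",c,*Y)
    # bright yellow = top face only
    b2,sb2=ell(f"pics/{n}5.png",c,(18,90,130),(35,255,255))
    print(n,"seat",a,sa,onz(n,a,70)[:2].round(1),"cart",b,sb,"face",b2,sb2,onz(n,b2,90)[:2].round(1))
    # flange outline: housing centre at z=40
E
```

```text
scene seat [244.22779694 179.53423615] [6.73217545 8.17014389] [508.2 -39.5] cart [243.21582336 176.78739014] [8.36136322 9.62584686] face [243.41496429 175.84798737] [6.88573303 8.37894363] [508.  -41.4]
top seat [259.19470825 193.86258392] [6.76860046 7.28224335] [504.7 -40.2] cart [260.19683685 193.16992188] [6.71274796 7.62234116] face [259.97722015 192.99606323] [6.52141876 7.16358719] [504.1 -42.3]
```

The yellow cartridge stands on the seat at scene (243,176) / top (260,193), but both views put it about 2 mm towards −y, with a red sliver showing on the +y side. I'll recentre it with a squeeze along y.

```bash
python3 -m pendant '[{"xyz":[-0.002,-0.025,0],"roll":8,"jaw":0.2},{"xyz":[-0.005,-0.055,0],"roll":16,"jaw":0.3},{"xyz":[-0.008,-0.085,0],"roll":24,"jaw":0.4},{"xyz":[-0.011,-0.115,0],"roll":32,"jaw":0.5},{"xyz":[-0.014,-0.145,0],"roll":40,"jaw":0.5},{"xyz":[-0.016,-0.16,0],"roll":49,"jaw":0.5},{"xyz":[-0.016,-0.167,0],"roll":57,"jaw":0.5},{"xyz":[-0.016,-0.167,0],"roll":65,"jaw":0.5}]' 4
python3 -m pendant '[{"xyz":[0,0,0.01],"roll":0,"jaw":0.5},{"xyz":[0,0,0.02],"roll":0,"jaw":0.5},{"xyz":[0,0,0.03],"roll":0,"jaw":0.5},{"xyz":[0,0,0.04],"roll":0,"jaw":0.5},{"xyz":[0,0,0.04],"roll":0,"jaw":0.5},{"xyz":[0,0,0.04],"roll":0,"jaw":0.5},{"xyz":[0,0,0.04],"roll":0,"jaw":0.5},{"xyz":[0,0,0.04],"roll":0,"jaw":0.5}]' 4
python3 - <<'E'
from h import *
for i in range(3): env.grab_frame("scene")
go(506.5,-39,77,-90)
E
```

```text
time_s: 12.7
ee_pos: [506.5, -39.1, 150.6]
ee_rot: [-180.0, 0.0, -90.1]
force: [-0.6, -0.3, -0.2]
gripper_width: 45.7
time_s: 13.7
ee_pos: [506.4, -40.3, 110.8]
ee_rot: [-180.0, -0.0, -90.0]
force: [0.2, 0.4, 0.5]
gripper_width: 45.9
t 13.85 pos [506.3 -40.3 110.6] rot [-180.   -0.  -90.] q [ -6.  18. 107.  -0.  55.  84.] F [-0.4 -0.1 -0.4] w 45.8
shift [-0.0013 -0.0002  0.0336] roll -0.0
```

```bash
python3 -m pendant '[{"xyz":[-0.0015,0,0.015],"roll":0,"jaw":0.5},{"xyz":[-0.0015,0,0.028],"roll":0,"jaw":0.55},{"xyz":[-0.0015,0,0.0335],"roll":0,"jaw":0.6},{"xyz":[-0.0015,0,0.0335],"roll":0,"jaw":0.65},{"xyz":[-0.0015,0,0.0335],"roll":0,"jaw":0.7},{"xyz":[-0.0015,0,0.0335],"roll":0,"jaw":0.74},{"xyz":[-0.0015,0,0.0335],"roll":0,"jaw":0.8},{"xyz":[-0.0015,0,0.0335],"roll":0,"jaw":1}]' 4
python3 - <<'E'
from h import *
go(506.5,-39,77,-90)
n,c="scene",(245,177)
p,d=env.grab_frame(n);cv2.imwrite(f"pics/{n}6.png",p)
cv2.imwrite("pics/c6.png",cv2.resize(p[c[1]-20:c[1]+20,c[0]-20:c[0]+20],(400,400),interpolation=cv2.INTER_CUBIC))
go(506.5,-39,77,-90)
E
```

```text
time_s: 14.85
ee_pos: [506.5, -38.8, 77.3]
ee_rot: [-180.0, -0.0, -90.0]
force: [0.6, -0.7, 1.6]
gripper_width: 22.0
t 14.85 pos [506.5 -38.8  77.3] rot [-180.   -0.  -90.] q [ -6.  20. 109.  -0.  51.  84.] F [ 0.6 -0.7  1.6] w 22.0
shift [ 0.0002 -0.      0.0003] roll -0.0
t 14.9 pos [506.5 -38.8  77.2] rot [-180.   -0.  -90.] q [ -6.  20. 109.  -0.  51.  84.] F [0.3 0.2 1. ] w 21.9
shift [ 0.0002 -0.      0.0002] roll -0.0
```

```bash
python3 -m pendant '[{"xyz":[0,0,0],"roll":0,"jaw":0.74},{"xyz":[0,0,0],"roll":0,"jaw":0.7},{"xyz":[0,0,0],"roll":0,"jaw":0.6},{"xyz":[0,0,0],"roll":0,"jaw":0.5},{"xyz":[0,0,-0.01],"roll":0,"jaw":0.4},{"xyz":[0,0,-0.03],"roll":0,"jaw":0.3},{"xyz":[0,0,-0.06],"roll":0,"jaw":0.2},{"xyz":[0,0,-0.09],"roll":0,"jaw":0}]' 12
python3 - <<'E'
from h import *
go(449.5,-198,150,-25)
E
```

```text
time_s: 15.9
ee_pos: [506.2, -38.8, 168.5]
ee_rot: [-180.0, -0.0, -90.0]
force: [0.0, -0.0, 0.2]
gripper_width: 80.3
t 15.9 pos [506.2 -38.8 168.5] rot [-180.   -0.  -90.] q [ -6.  14. 102.  -0.  63.  84.] F [ 0.  -0.   0.2] w 80.3
shift [0.1592 0.0567 0.0185] roll -65.0
```

```bash
python3 -m pendant '[{"xyz":[0.03,0.01,0],"roll":-8,"jaw":0},{"xyz":[0.06,0.02,0],"roll":-16,"jaw":0},{"xyz":[0.1,0.035,0],"roll":-25,"jaw":0},{"xyz":[0.13,0.047,0],"roll":-34,"jaw":0},{"xyz":[0.15,0.053,0.005],"roll":-43,"jaw":0},{"xyz":[0.159,0.0567,0.012],"roll":-52,"jaw":0},{"xyz":[0.159,0.0567,0.0185],"roll":-60,"jaw":0},{"xyz":[0.159,0.0567,0.0185],"roll":-65,"jaw":0}]' 30
python3 - <<'E'
from h import *
def up(p,c,r=20): return cv2.resize(p[c[1]-r:c[1]+r,c[0]-r:c[0]+r],None,fx=10,fy=10,interpolation=cv2.INTER_CUBIC)
def ell(p,c,lo,hi,r=20):
    q=cv2.cvtColor(up(p,c,r),cv2.COLOR_BGR2HSV);m=cv2.inRange(q,lo,hi)
    k=max(cv2.findContours(m,cv2.RETR_EXTERNAL,cv2.CHAIN_APPROX_NONE)[0],key=cv2.contourArea)
    e=cv2.fitEllipse(cv2.convexHull(k));return np.array(e[0])/10+np.array(c)-r-.45,np.array(e[1])/10
o=[]
for n,c in(("scene",(245,177)),("top",(259,194))):
    p,d=env.grab_frame(n);cv2.imwrite(f"pics/{n}7.png",p)
    b,s=ell(p,c,(18,90,130),(35,255,255));print(n,b,s,onz(n,b,90)[:2].round(1))
    o.append(up(p,c))
cv2.imwrite("pics/c7.png",np.hstack(o))
go(449.5,-198,36,-25)
E
```

```text
time_s: 16.9
ee_pos: [449.2, -197.9, 148.7]
ee_rot: [180.0, 0.0, -24.9]
force: [-0.2, -0.4, -0.0]
gripper_width: 91.8
scene [244.0415802  175.37634583] [6.54250488 8.42042389] [506.9 -39.2]
top [259.23691101 192.98083344] [6.79514771 7.16066742] [504.1 -39.8]
t 17.0 pos [ 449.6 -197.9  149. ] rot [180.  -0. -25.] q [-25.  14. 106.  -0.  60.  -0.] F [-0.8  1.  -0.4] w 91.0
shift [-1.00e-04  1.00e-04  1.13e-01] roll -0.0
```

View pics/c7.png

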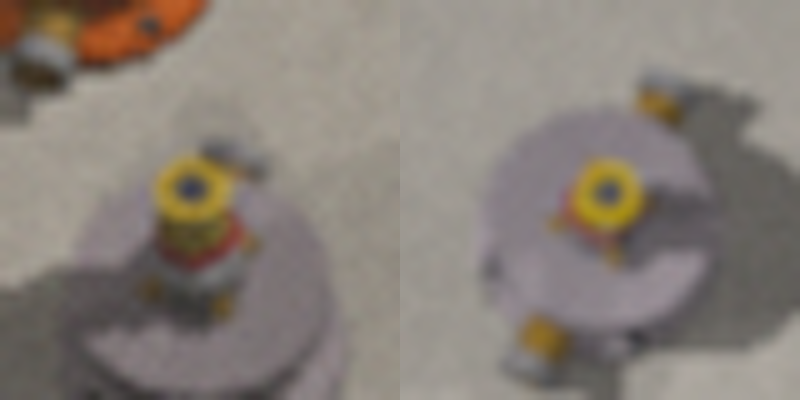

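The cartridge is now centred on the seat at scene (244,175) / top (259,193), with red evenly visible. I'll take the collar with two crossed squeezes so that it is centred in the jaws.

```bash
python3 -m pendant '[{"xyz":[0,0,0.03],"roll":0,"jaw":0},{"xyz":[0,0,0.06],"roll":0,"jaw":0},{"xyz":[0,0,0.09],"roll":0,"jaw":0},{"xyz":[0,0,0.113],"roll":0,"jaw":0.1},{"xyz":[0,0,0.113],"roll":0,"jaw":0.2},{"xyz":[0,0,0.113],"roll":0,"jaw":0.3},{"xyz":[0,0,0.113],"roll":0,"jaw":0.4},{"xyz":[0,0,0.113],"roll":0,"jaw":0.6}]' 8
python3 -c "
from h import *
go(449.5,-198,36)"
python3 -m pendant '[{"xyz":[0,0,0],"roll":0,"jaw":0.6},{"xyz":[0,0,0],"roll":0,"jaw":0.2},{"xyz":[0,0,0],"roll":0,"jaw":0.15},{"xyz":[0,0,0],"roll":-10,"jaw":0.15},{"xyz":[0,0,0],"roll":-20,"jaw":0.15},{"xyz":[0,0,0],"roll":-30,"jaw":0.15},{"xyz":[0,0,0],"roll":-40,"jaw":0.15},{"xyz":[0,0,0],"roll":-50,"jaw":0.15}]' 8
python3 -m pendant '[{"xyz":[0,0,0],"roll":-10,"jaw":0.15},{"xyz":[0,0,0],"roll":-20,"jaw":0.15},{"xyz":[0,0,0],"roll":-30,"jaw":0.15},{"xyz":[0,0,0],"roll":-40,"jaw":0.15},{"xyz":[0,0,0],"roll":-40,"jaw":0.25},{"xyz":[0,0,0],"roll":-40,"jaw":0.35},{"xyz":[0,0,0],"roll":-40,"jaw":0.6},{"xyz":[0,0,0],"roll":-40,"jaw":0.6}]' 10
python3 -c "
from h import *
go(449.5,-198,36)"
```

```text
time_s: 18.0
ee_pos: [450.3, -198.1, 36.6]
ee_rot: [180.0, -0.1, -25.0]
force: [-0.3, 0.4, 4.6]
gripper_width: 59.8
t 18.0 pos [ 450.3 -198.1   36.6] rot [ 1.8e+02 -1.0e-01 -2.5e+01] q [-25.  22. 114.  -0.  44.  -0.] F [-0.3  0.4  4.6] w 59.8
shift [-0.0008  0.0002  0.0006] roll None
time_s: 19.0
ee_pos: [449.3, -197.7, 35.2]
ee_rot: [-180.0, 0.0, 25.3]
force: [-0.2, 0.1, -0.5]
gripper_width: 77.2
time_s: 20.0
ee_pos: [449.4, -197.7, 35.4]
ee_rot: [-180.0, 0.0, 65.0]
force: [1.0, -0.4, -1.1]
gripper_width: 59.5
t 20.0 pos [ 449.4 -197.7   35.4] rot [-180.    0.   65.] q [-25.  22. 114.  -0.  44. -90.] F [ 1.  -0.4 -1.1] w 59.5
shift [-0.0002  0.0002 -0.0006] roll None
```

```bash
python3 -m pendant '[{"xyz":[0,0,0],"roll":0,"jaw":1},{"xyz":[0,0,0],"roll":0,"jaw":1},{"xyz":[0,0,-0.02],"roll":0,"jaw":1},{"xyz":[0,0,-0.05],"roll":0,"jaw":1},{"xyz":[0,0,-0.085],"roll":0,"jaw":1},{"xyz":[0.01,-0.001,-0.11],"roll":0,"jaw":1},{"xyz":[0.035,-0.003,-0.115],"roll":0,"jaw":1},{"xyz":[0.065,-0.006,-0.115],"roll":0,"jaw":1}]' 40
python3 -c "
from h import *
go(506.9,-39.1,148,65)"
```

```text
time_s: 21.0
ee_pos: [471.9, -136.0, 151.1]
ee_rot: [179.9, -0.0, 64.9]
force: [-0.6, -0.2, -1.8]
gripper_width: 59.0
t 21.0 pos [ 471.9 -136.   151.1] rot [179.9  -0.   64.9] q [-17.  14. 106.  -0.  60. -82.] F [-0.6 -0.2 -1.8] w 59.0
shift [ 0.1026 -0.0093  0.0031] roll -0.1
```

```bash
python3 -m pendant '[{"xyz":[0.035,-0.003,0],"roll":0,"jaw":1},{"xyz":[0.065,-0.006,0],"roll":0,"jaw":1},{"xyz":[0.09,-0.0085,0],"roll":0,"jaw":1},{"xyz":[0.1,-0.009,0],"roll":0,"jaw":1},{"xyz":[0.1026,-0.0093,0],"roll":0,"jaw":1},{"xyz":[0.1026,-0.0093,0],"roll":0,"jaw":1},{"xyz":[0.1026,-0.0093,0],"roll":0,"jaw":1},{"xyz":[0.1026,-0.0093,0],"roll":0,"jaw":1}]' 40
python3 - <<'E'
from h import *
def up(p,c,r=24): return cv2.resize(p[c[1]-r:c[1]+r,c[0]-r:c[0]+r],None,fx=10,fy=10,interpolation=cv2.INTER_CUBIC)
p,d=env.grab_frame("scene");cv2.imwrite("pics/c8.png",up(p,(245,170)))
go(506.9,-39.1,100,65)
E
```

```text
time_s: 22.0
ee_pos: [506.3, -39.9, 150.5]
ee_rot: [180.0, 0.0, 64.9]
force: [-0.3, -0.1, -1.1]
gripper_width: 59.0
t 22.05 pos [506.3 -39.8 150.5] rot [180.   0.  65.] q [ -6.  15. 104.  -0.  61. -71.] F [-0.3 -1.  -0.7] w 58.8
shift [0.0009 0.0002 0.0505] roll -0.0
```

View pics/c8.png

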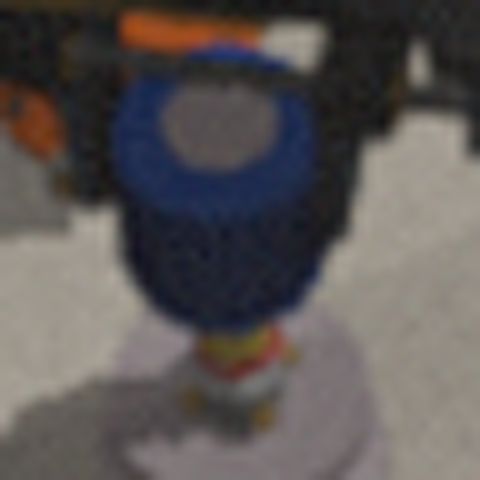

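```bash
python3 -m pendant '[{"xyz":[0.0009,0.0002,0.01],"roll":0,"jaw":1},{"xyz":[0.0009,0.0002,0.022],"roll":0,"jaw":1},{"xyz":[0.0009,0.0002,0.034],"roll":0,"jaw":1},{"xyz":[0.0009,0.0002,0.045],"roll":0,"jaw":1},{"xyz":[0.0009,0.0002,0.053],"roll":0,"jaw":1},{"xyz":[0.0009,0.0002,0.056],"roll":0,"jaw":1},{"xyz":[0.0009,0.0002,0.059],"roll":0,"jaw":1},{"xyz":[0.0009,0.0002,0.062],"roll":0,"jaw":1}]' 40
python3 -c "
from h import *
go(506.9,-39.1,85,65)"
```

```text
time_s: 23.05
ee_pos: [507.0, -38.6, 88.5]
ee_rot: [180.0, 0.0, 65.0]
force: [0.3, 0.6, -0.9]
gripper_width: 58.9
t 23.05 pos [507.  -38.6  88.5] rot [180.   0.  65.] q [ -6.  19. 109.  -0.  52. -71.] F [ 0.3  0.6 -0.9] w 58.9
shift [-0.0004  0.0001  0.0035] roll -0.0
```

```bash
python3 -m pendant '[{"xyz":[0,0,0.001],"roll":0,"jaw":1},{"xyz":[0,0,0.002],"roll":0,"jaw":1},{"xyz":[0,0,0.003],"roll":0,"jaw":1},{"xyz":[0,0,0.0035],"roll":0,"jaw":1},{"xyz":[0,0,0.004],"roll":0,"jaw":1},{"xyz":[0,0,0.0045],"roll":0,"jaw":1},{"xyz":[0,0,0.0045],"roll":0,"jaw":1},{"xyz":[0,0,0.0045],"roll":0,"jaw":1}]' 40
python3 -c "
from h import *
go(506.9,-39.1,85,65)"
```

```text
time_s: 24.05
ee_pos: [507.3, -38.8, 85.2]
ee_rot: [179.9, -0.0, 65.0]
force: [-3.3, -0.5, 8.4]
gripper_width: 58.8
t 24.05 pos [507.3 -38.8  85.2] rot [179.9  -0.   65. ] q [ -6.  19. 109.  -0.  52. -71.] F [-3.3 -0.5  8.4] w 58.8
shift [-0.0005 -0.0002  0.0002] roll 0.0
```

```bash
python3 -m pendant '[{"xyz":[-0.0002,-0.0003,0.0003],"roll":3,"jaw":1},{"xyz":[-0.0002,-0.0003,0.0003],"roll":6,"jaw":1},{"xyz":[-0.0002,-0.0003,0.0003],"roll":9,"jaw":1},{"xyz":[-0.0002,-0.0003,0.0003],"roll":12,"jaw":1},{"xyz":[-0.0002,-0.0003,0.0003],"roll":14,"jaw":1},{"xyz":[-0.0002,-0.0003,0.0003],"roll":14,"jaw":1},{"xyz":[-0.0002,-0.0003,0.0003],"roll":14,"jaw":1},{"xyz":[-0.0002,-0.0003,0.0003],"roll":14,"jaw":1}]' 40
python3 -c "
from h import *
go(506.9,-39.1,85,65);print(env.state()['torque'])"
```

```text
time_s: 25.05
ee_pos: [507.2, -39.2, 84.9]
ee_rot: [179.9, -0.0, 51.0]
force: [-2.2, -0.8, 7.2]
gripper_width: 59.0
t 25.05 pos [507.2 -39.2  84.9] rot [179.9  -0.   51. ] q [ -6.  19. 109.  -0.  52. -57.] F [-2.2 -0.8  7.2] w 59.0
shift [-0.0002 -0.0003 -0.0001] roll -14.0
[-0.17775323  0.42964328  0.06910813]
```

Still resting on the pins, so I keep turning.

```bash
python3 -m pendant '[{"xyz":[0,0,0.0003],"roll":3,"jaw":1},{"xyz":[0,0,0.0003],"roll":6,"jaw":1},{"xyz":[0,0,0.0003],"roll":9,"jaw":1},{"xyz":[0,0,0.0003],"roll":12,"jaw":1},{"xyz":[0,0,0.0003],"roll":14,"jaw":1},{"xyz":[0,0,0.0003],"roll":14,"jaw":1},{"xyz":[0,0,0.0003],"roll":14,"jaw":1},{"xyz":[0,0,0.0003],"roll":14,"jaw":1}]' 40
python3 -c "
from h import *
print(env.state()['torque'])"
```

```text
time_s: 26.05
ee_pos: [506.5, -38.7, 83.2]
ee_rot: [-180.0, 0.0, 37.0]
force: [-0.8, -0.1, -2.0]
gripper_width: 58.8
[ 0.12906187  0.00746477 -0.01651332]
```

The collar dropped to 83.2 and the contact force vanished, so the keyways match. Now I push it down.

```bash
python3 -m pendant '[{"xyz":[0,0,0.0015],"roll":0,"jaw":1},{"xyz":[0,0,0.003],"roll":0,"jaw":1},{"xyz":[0,0,0.0045],"roll":0,"jaw":1},{"xyz":[0,0,0.006],"roll":0,"jaw":1},{"xyz":[0,0,0.007],"roll":0,"jaw":1},{"xyz":[0,0,0.008],"roll":0,"jaw":1},{"xyz":[0,0,0.008],"roll":0,"jaw":1},{"xyz":[0,0,0.008],"roll":0,"jaw":1}]' 45
python3 -c "
from h import *
go(506.9,-39.1,75.2);print(env.state()['torque'])"
```

```text
time_s: 27.05
ee_pos: [506.8, -38.7, 75.8]
ee_rot: [180.0, -0.0, 37.0]
force: [-1.2, 0.8, 5.3]
gripper_width: 59.1
t 27.05 pos [506.8 -38.7  75.8] rot [180.  -0.  37.] q [ -6.  20. 110.  -0.  50. -43.] F [-1.2  0.8  5.3] w 59.1
shift [-0.0001  0.0004  0.0006] roll None
[0.21684614 0.32813123 0.03202873]
```

```bash
python3 -m pendant '[{"xyz":[0,0,0.0005],"roll":0,"jaw":1},{"xyz":[0,0,0.001],"roll":0,"jaw":1},{"xyz":[0,0,0.0015],"roll":0,"jaw":1},{"xyz":[0,0,0.002],"roll":0,"jaw":1},{"xyz":[0,0,0.0025],"roll":0,"jaw":1},{"xyz":[0,0,0.003],"roll":0,"jaw":1},{"xyz":[0,0,0.003],"roll":0,"jaw":1},{"xyz":[0,0,0.003],"roll":0,"jaw":1}]' 45
python3 - <<'E'
from h import *
go(506.9,-39.1,75.2);print(env.state()['torque'])
p,d=env.grab_frame("scene");cv2.imwrite("pics/c9.png",cv2.resize(p[120:220,190:300],None,fx=5,fy=5,interpolation=cv2.INTER_CUBIC))
E
```

```text
time_s: 28.05
ee_pos: [506.7, -38.5, 75.3]
ee_rot: [180.0, -0.1, 37.0]
force: [-8.1, 2.4, 23.7]
gripper_width: 59.1
t 28.05 pos [506.7 -38.5  75.3] rot [ 1.8e+02 -1.0e-01  3.7e+01] q [ -6.  20. 110.   0.  50. -43.] F [-8.1  2.4 23.7] w 59.1
shift [-0.0002  0.0006  0.0001] roll None
[ 0.29256868  1.47233561 -0.05215878]
```

View pics/c9.png

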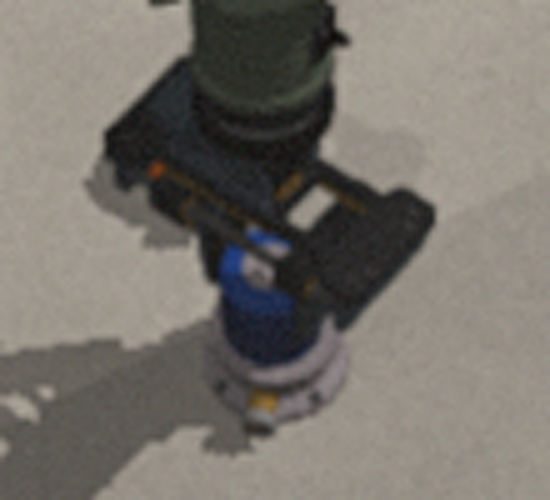

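```bash
python3 -c "
from workcell import env
s=env.state();print(s['time_s'],s['ee_pos'],s['force'],s['gripper_width']);print(env.job_done())"
```

```text
28.1 [506.70463787 -38.48489955  75.33021897] [-8.49430916  3.01457194 24.35277325] 59.1330432184636
the job is handed in; nothing more can be done
None
```

The filter is refitted and the job is handed in at 28.1 s, with the arm still gripping the collar and holding it down.

- **Cartridge:** I stood the clean yellow cartridge on the sprung seat and let go. The first check showed it about 2 mm off towards −y, so I squeezed it back to the middle. The recheck put it within about 0.5 mm in y. In x the two views disagreed a little, at about −1.3 and −0.6 mm.
- **Collar:** I set it over the cartridge and it met the pins at TCP z 85.2 with about 8 N. I turned it in one direction and the keyways dropped within 28°. Then I pushed it down.
- **Home check:** It stopped hard at TCP z 75.3, which is 9.9 mm below the pin contact against 10 mm expected. The force there rose from about 5 to 24 N over the last 0.5 mm, and the last picture shows the rim on the flange. There is a side force of about 8 N in that hold.
- **Not checked:** The seat's travel can't be seen once the collar is on, so I infer it from the height and force. I didn't take a last picture of the used cartridge and bystanders, but no move went near them.

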